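# Show the tapped axle to the inspection camera

## Robot

A 6-joint arm with a two-finger parallel gripper is mounted at the origin on a cart in front of the work surface, level with it; the furniture and walls round the work are solid. World frame = base frame: x ahead of the robot, y to its left, z up, the work surface at z = 0. Lengths are in mm, angles in rad, forces in N, time in s.
With the tool pointing down it reaches from about 300 to 775 mm from the base axis. Payload 14.6 kg.
Tool frame: the origin (TCP) lies between the finger pads; the fingertips stand manip.tip_reach ahead of it and the grasp point (between the pads) lies 5 mm behind it (manip.tip_reach is the distance from the TCP to the fingertips, in mm); z points along the fingers, y is the line along which they close (so a half turn about z gives the same grasp; the last joint's range is limited). The gripper opens to 94 mm and grips with 3 to 60 N. Pads are 16 mm wide; open, the fingers measure 119 mm over their backs; the gripper's body (75 mm by 177 mm) begins 78 mm behind the grasp point.
Start: joints at [1.081, 0.3, 1.521, -0, 1.321, -0.067], TCP at [225.67, 501.56, 219.446] pointing down, gripper open.
Joint ranges: [-3.03, 3.03], [-0.79, 2.21], [0.23, 2.52], [-1.04, 4.18], [0, 3.07], [-2.55, 2.55]. Speed limits (rad/s): [2.22, 2.22, 2.57, 3.14, 3.14, 3.14].

## Interface

Orientations are given as [roll, pitch, yaw] about the fixed x, y, z axes, in that order (R = Rz(yaw) Ry(pitch) Rx(roll)).
In Python, from cell import manip gives the robot as it stands. The module is installed in compiled form; this text tells all that it offers.
- The arm moves only by the shell command python3 -m creep 'ROWS' [FORCE]. ROWS is JSON, a list of rows, each a list of 3 entries, a list of its own where there are three numbers: the opening, from -1 (shut) to 1 (fully open), then the shift along the tool's x, y, z in cm, then the turn about the tool's z in units of 5 degrees (1.0 is 5 degrees). In form: [[grip, [tx, ty, tz], roll], ...]. A call has 1 to 12 rows; each row is the pose to reach, as a shift and turn from the pose commanded when the call began, along the tool's axes at that moment; what a row does not reach only later rows make up. A row lasts 1/10 s, in which the tool goes at most 50 mm and 8.59 degrees, less where a joint would pass 70% of its speed; a pose out of reach is approached as far as the arm can. A call with a gripper value outside its range is refused whole. The fingers move at their own pace and stop on an object; FORCE is the grip in N (left out, the last holds). Time passes only in rows, so rows that repeat a pose let the fingers close. It gives the time, the measured TCP pose, the force, the opening and the grip force at its end, in the units of the state.
- manip.read_state(): the state, without advancing time (a new reading comes with each control period).
- manip.camera(name): name is "side" or "top" or "wrist"; returns the picture (400x640x3 uint8, red, green, blue); there is no depth.
- manip.camera_params(name): a dict with "fovy" (degrees; the focal length in pixels is half the picture's height over the tangent of half this angle, whatever the lens; pixels are square), "cx", "cy" (the principal point, pixels), "origin" and "attitude" of the camera in the world. Camera axes: x right, y down, z forward; pixel columns grow to the right and rows downward; lengths in mm; the calibration is good to about 2 mm. The wrist camera is an equidistant fisheye: a pixel r from the principal point sees the ray r / f radians off the axis. A picture is of the moment at which its call begins: read the wrist's pose just before it. camera_params takes no time and is no camera call; for the wrist camera it gives the pose at the moment of the call.
- manip.sign_off(): hands the job in; it is judged then, once.
The state is a dict: "clock": time; "joints": joint angles; "qd": joint speeds; "effort": joint torques, N m; "eef_pos": TCP position; "eef_rot": TCP orientation; "wrist_force": force on the tool from outside, world axes, zero at the start; "moment": the same for the moment, N m; "finger_gap": finger opening in mm; "finger_force": force on a finger pad.
Only numpy, scipy, OpenCV 4.12 (cv2) and the standard library are available. Lean on these libraries where they do the work, as an engineer would, in place of code of your own. Each camera call takes 0.05 s, during which the arm holds its last target. There are 200 camera calls.

## Task

The brass collar end of the axle has just been tapped and its thread must be looked at. Throw the red handle of the toggle clamp fully back so that the clamp stays open, lift the axle out of the V-blocks, and hold it level in front of the inspection camera with the collar end squarely facing the lens, centred on it and about 8 cm from it; finish there, still holding it motionless in the gripper. Do not touch the camera, and leave the other things on the table where they are.

Things in the scene. Friction and masses are not known exactly. Their poses are not given: they have to be found in the camera images.
- jig: Tapping jig, fixed: plywood base 110 x 270 x 15 mm (y -165 to +105), two dark steel V-blocks, a toggle clamp. Its y runs along the axle, from the clamp to the brass collar; z up. Origin on the table midway between the V-blocks, which stand at y = -36 and +36 mm, 16 mm thick along y, 60 mm wide, tops 64 mm up; the 56 mm gap between them is free for fingers down to the plywood.
- jig_seat (a point): Where the axle's origin lies when seated: jig (0, 0), 61 mm up. Axes as the jig's.
- bar_pivot (a point): Pivot of the clamp's hold-down bar: jig (0, -95 mm), 84 mm up. Clamped, the bar (14 mm wide, top 98 mm up, nut to 104 mm) runs level to jig y = -23 mm and its rubber foot holds the axle down over the V-block at -36 mm. Open, it stands upright over the clamp, its end 160 mm up. The bracket fills jig y = -83 to -125 mm.
- clamp_handle (a joint): Red handle's angle, rad: 0 = clamped, upright; 1.1 = fully open, leaning back along the jig's -y, away from the axle. Turns about the jig's +x through handle_pivot; stays where it is left (friction 0.45 N m: about 6 N at the grip). The hold-down bar is linked to it and swings up 1.6 times as far (100 degrees at the end); while the handle is upright the bar holds the axle down.
- handle_pivot (a point): Pivot of the handle: jig (0, -112 mm), 70 mm above the table. Axes as the jig's.
- handle_grip (a point): Point on the axis of the red grip, 80 mm from the pivot. The grip is round, 18 mm in diameter, from 37 to 115 mm from the pivot, its top 185 mm above the table when clamped. It can be pushed with closed fingers from the bar's side or pinched from above.
- axle: Turned steel axle, about 0.3 kg, lying level in the V-blocks. Origin on its axis at mid-shaft, 61 mm up when seated; its y runs along it to the brass collar (tapped end). Shaft 22 mm in diameter from -62 to +47 mm, collar 36 mm in diameter from +47 to +62 mm, 14 mm tail from -62 to -74 mm. Grasp it from above at its middle, fingers closing across it.
- axle_face (a point): Centre of the collar's end face with the tapped hole, 62 mm from the axle's origin along its y.
- axle_tail (a point): Centre of the other end, 74 mm from the axle's origin along -y.
- camera_stand: Inspection camera on a column, towards the back of the table: black base 110 x 110 x 14 mm (origin under its centre), steel column 340 mm high 35 mm behind the centre, grey round camera barrel 44 mm in diameter looking level along the stand's -x, roughly towards the robot. Not to be touched.
- camera_lens (a point): Centre of the lens, at the front of the barrel, 45 mm in front of the stand's centre and 200 to 260 mm above the table (the camera is set to a different height each time). Axes as the stand's: the lens looks level along its own -x.
- spray_bottle: White trigger spray bottle with black head, 60 x 88 x 206 mm, standing; origin under it. Bystander; it and the camera swap places.
- glue_bottle: White glue bottle with orange cap, 62 mm diameter, 167 mm high, standing on the left; origin under it. Bystander.
- tape_measure: Yellow tape measure, 36 x 78 x 64 mm; origin under it. Bystander.
- pliers: Pliers with red handles, 164 mm long along y, 13 mm high; origin under it. Bystander.
- tap_wrench: Steel tap wrench lying on a sheet of card, 194 mm wide along its y, the tap along -x, 16 mm high; origin under it. Bystander.
Not all that is in view belongs to the job. There is more than one size of the axle; the job needs the larger.

How it is judged (in metres and radians):
On the way, in this order (a step that is already met when the one before it is completed fails the run):
1. the clamp handle is thrown back (more than 0.9 rad) while the axle still lies in the V-blocks (value of joint clamp_handle above 0.9 rad and distance between axle and jig_seat below 0.012 m), for 0.2 s.
2. the axle is gripped and lifted clear of the jig (height (world z) of axle above 0.12 m and contact force between the fingers and axle above 1 N and contact force between axle and jig below 0.1 N), for 0.2 s.
At the end, for the whole second after the job is handed in: The axle is held in the air by the gripper alone, at rest: its collar face 60 to 100 mm in front of the lens and within 15 mm of the lens axis sideways and in height, its axis within 0.2 rad of the lens axis, collar towards the lens; the clamp is still open (handle beyond 0.9 rad) (contact force between the fingers and axle above 1 N and contact force between axle and jig below 0.1 N and contact force between axle and camera_stand below 0.1 N and height (world z) of axle above 0.15 m and x of axle_face in the frame of camera_lens between -0.1 and -0.06 m and y of axle_face in the frame of camera_lens between -0.015 and 0.015 m and z of axle_face in the frame of camera_lens between -0.015 and 0.015 m and x of axle_tail in the frame of camera_lens below -0.16 m and angle between the y axis of axle and the x axis of camera_lens, either way round below 0.2 rad and linear speed of axle below 0.02 m/s and angular speed of axle below 0.15 rad/s and value of joint clamp_handle above 0.9 rad); the arm keeps its last pose, push and grip.
It fails at once if the inspection camera is touched (contact force between camera_stand and anything else above 1.5 N).
It fails at once if a bystander is shifted by more than 30 mm (distance of any of spray_bottle, glue_bottle, tape_measure, pliers, tap_wrench from where it was at the start of the episode above 0.03 m).
It also fails if it takes over 45 s, if anything falls off the work surface, if the arm or the gripper's body presses on something with over 40 N, if the wrist force passes 120 N, or if a joint passes its speed limit or range.

## Working session

There is one attempt and no reset: what is moved stays moved. The work goes in short steps, Python scripts to look and compute and a shell command to move; the robot and the scene stay as the last step left them, time stands still between calls to the robot, and variables do not carry over. Pictures are saved under pics/ and viewed, at most 10 in all, crops included, and the job is handed in when it is done.

```bash
mkdir -p pics
cat > h.py <<'E'
import numpy as np, cv2
from cell import manip
from scipy.spatial.transform import Rotation as R
def att(p):
    a=np.array(p["attitude"],float)
    return a if a.shape==(3,3) else (R.from_quat(a).as_matrix() if a.size==4 else R.from_euler('xyz',a).as_matrix())
def ray(p,u,v,fish=False):
    f=200/np.tan(np.radians(p["fovy"])/2); x,y=u-p["cx"],v-p["cy"]
    if fish:
        r=np.hypot(x,y); t=r/f; d=np.array([x/r*np.sin(t),y/r*np.sin(t),np.cos(t)])
    else: d=np.array([x,y,f])/np.linalg.norm([x,y,f])
    return np.array(p["origin"],float),att(p)@d
def plane(p,u,v,z,fish=False):
    o,d=ray(p,u,v,fish); return o+d*(z-o[2])/d[2]
def two(r1,r2):
    (a,d),(b,e)=r1,r2
    s=np.linalg.lstsq(np.c_[d,-e],b-a,rcond=None)[0]
    P,Q=a+d*s[0],b+e*s[1]; return (P+Q)/2,np.linalg.norm(P-Q)
E
python3 - <<'E'
from h import *
print(manip.read_state(),manip.tip_reach)
for n in("side","top","wrist"):
    print(n,manip.camera_params(n)); cv2.imwrite(f"pics/{n}.png",manip.camera(n)[:,:,::-1])
E
```

```text
{'clock': 0.0, 'joints': array([ 1.08138673e+00,  3.00489816e-01,  1.52158375e+00, -5.08592816e-06,
        1.32066826e+00, -6.66067350e-02]), 'qd': array([-0.00140517, -0.00058247,  0.00276094, -0.00049218,  0.00059161,
        0.00036773]), 'effort': array([-6.93408697e-05, -5.31815815e+01, -3.52742743e+01,  7.08748936e-02,
        2.43919948e-02, -8.90864521e-05]), 'eef_pos': array([225.56906659, 501.35275852, 218.8749171 ]), 'eef_rot': array([-3.14044570e+00, -7.15705061e-05,  2.71879101e+00]), 'wrist_force': array([-0.13087344,  0.65837827, -0.56989067]), 'moment': array([3.11277683e-02, 2.77340855e-05, 2.51589506e-02]), 'finger_force': 0.0, 'finger_gap': 93.74524544948189} 14.0
side {'fovy': 44.34834642585785, 'cx': 320.11720411480206, 'cy': 199.1631461417191, 'origin': array([ 1198.54134143, -1011.28077004,  1050.1325901 ]), 'attitude': array([-2.23522891,  0.02303616,  0.55621023])}
top {'fovy': 51.07009520995242, 'cx': 319.8004280990622, 'cy': 201.46312329970817, 'origin': array([ 319.21496142,  -12.49241491, 1257.96084242]), 'attitude': array([-2.92747024e+00, -1.05843713e-03, -1.46894092e+00])}
wrist {'fovy': 65.70646984690485, 'cx': 318.3512772563951, 'cy': 203.4751148070472, 'origin': array([154.57167091, 532.57739069, 385.10486908]), 'attitude': array([2.87163491e+00, 1.04803531e-03, 1.14868643e+00])}
```

View pics/side.png

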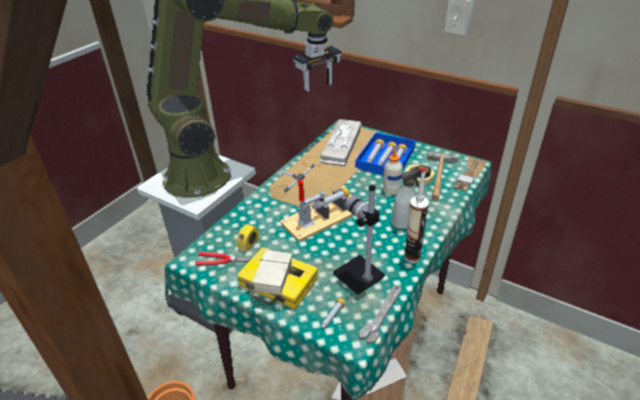

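View pics/top.png

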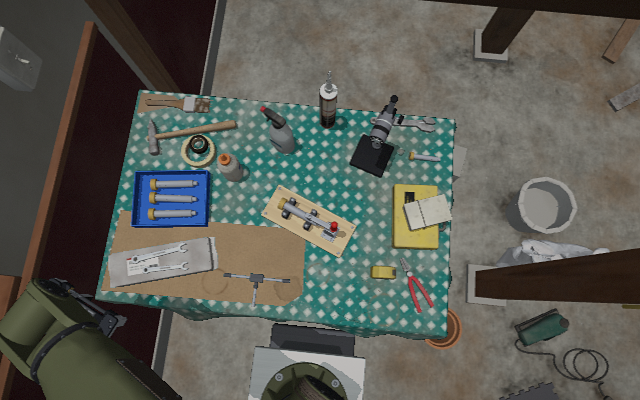

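The top view shows the jig around (308,220), the red handle at (334,227), the collar near (282,203), and the camera stand base at (371,155). The arm is at the lower left. I'll enlarge both views.

Run:
```python
import cv2,numpy as np
t=cv2.imread("pics/top.png");s=cv2.imread("pics/side.png")
a=cv2.resize(t[85:265,255:455],None,fx=4,fy=3.3333,interpolation=3)
a=cv2.resize(t[90:240,255:455],None,fx=4,fy=4,interpolation=3)
b=cv2.resize(s[170:300,270:430],None,fx=5,fy=4.6,interpolation=3)
b=cv2.resize(s[175:295,270:430],None,fx=5,fy=5,interpolation=3)
cv2.imwrite("pics/a.png",a);cv2.imwrite("pics/b.png",b)
```

```text
(no output)
```

View pics/a.png

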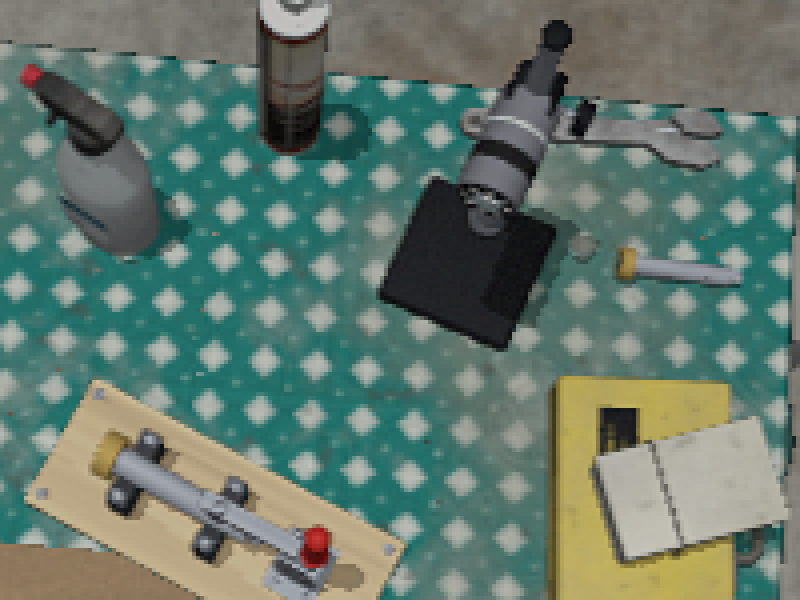

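View pics/b.png

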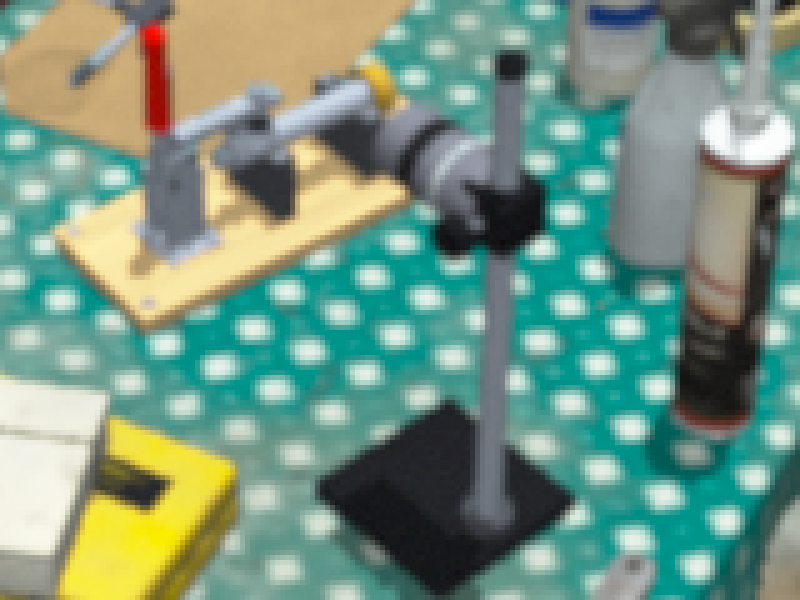

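The crops show the jig board corners at a(97,380), (27,497) and (405,540). The camera base corners are at a(433,180), (556,230), (503,350) and (380,297). The barrel is seen in b from (395,145) to (475,190), and its light ring is at a(515,125) and b(432,172). The axle in the jig is the larger one.

Run:
```python
from h import *
T=manip.camera_params("top");S=manip.camera_params("side")
t=lambda u,v:((u+.5)/4-.5+255,(v+.5)/4-.5+90); s=lambda u,v:((u+.5)/5-.5+270,(v+.5)/5-.5+175)
c=[plane(T,*t(*p),15)[:2] for p in((97,380),(27,497),(405,540))]
print("jig corners",c,np.linalg.norm(c[0]-c[1]),np.linalg.norm(c[0]-c[2]))
yj=(c[0]-c[2])/np.linalg.norm(c[0]-c[2]); xj=np.array([yj[1],-yj[0]]); print("yaw x",np.arctan2(xj[1],xj[0]))
# short edge gives other estimate
e=(c[0]-c[1]);print("short edge dir",np.arctan2(e[1],e[0]))
m=(c[0]+c[1])/2; print("origin",m-105*yj, "alt", (c[1]+c[2])/2+30*yj)
for n,z,p,q in(("handle top",185,(316,537),(154,35)),("collar top edge face",61,(100,455),(376,88)),("column top",340,(557,33),(511,60)),("ring",230,(516,126),(432,172))):
    print(n,plane(T,*t(*p),z),two(ray(T,*t(*p)),ray(S,*s(*q))))
b=np.array([plane(T,*t(*p),14)[:2] for p in((433,180),(556,230),(503,350),(380,297))])
print("cam base",b,np.linalg.norm(b-np.roll(b,1,0),axis=1),"centre",b.mean(0))
xs=(b[0]+b[1]-b[2]-b[3]);ys=b[0]+b[3]-b[1]-b[2]
print("stand yaw",np.arctan2(xs[1],xs[0]),np.arctan2(ys[1],ys[0])-np.pi/2)
# side check
bs=np.array([plane(S,*s(*p),14)[:2] for p in((450,402),(575,500),(440,595),(318,490))]);print("side base",bs,bs.mean(0))
```

```text
jig corners [array([627.99348172, 143.82879629]), array([532.12381066, 185.21941033]), array([ 528.47495648, -101.30567239])] 104.42306623091365 264.5653881393032
yaw x -0.38564681093686876
short edge dir -0.40756422209294046
origin [540.56200143  67.23579439] alt [541.58413921  69.75352866]
handle top [495.93827444 -31.60123069 185.        ] (array([496.61700447, -32.14140124, 177.85150553]), np.float64(1.2863648532192529))
collar top edge face [560.62613488 128.94159336  61.        ] (array([560.8693535 , 128.92420917,  56.21448176]), np.float64(1.8081073779071366))
column top [ 785.95121619 -142.38467418  340.        ] (array([ 786.83864031, -142.68952068,  338.12765062]), np.float64(0.14399899619162393))
ring [ 773.27008296 -135.44134038  230.        ] (array([ 753.71158047, -138.28600191,  255.11464658]), np.float64(19.821771104055625))
cam base [[ 816.66399262  -99.38730776]
 [ 785.13666745 -198.45027655]
 [ 683.78961941 -164.1089895 ]
 [ 716.57042434  -66.18860837]] [105.45556435 103.95885734 107.00723407 103.26171707] centre [ 750.54017596 -132.03379554]
stand yaw -0.3235058882208926 -0.31555619038050153
side base [[ 724.11961361  -70.24542821]
 [ 822.87360537 -103.8626768 ]
 [ 790.40721744 -205.18658269]
 [ 692.82411748 -171.81310278]] [ 757.55613847 -137.77694762]
```

```bash
cat >> h.py <<'E'
YJ=np.array([.385,.923]);XJ=np.array([.923,-.385]);O=np.array([540.5,69.])
def go(xy,z,yaw):
    "shift (cm, tool axes) and turn (5 deg units) to reach a pose, from the measured one"
    s=manip.read_state(); r=R.from_euler('xyz',s["eef_rot"])
    d=r.inv().apply(np.r_[xy,z]-s["eef_pos"])/10
    t=-(yaw-s["eef_rot"][2]); t=(t+np.pi)%(2*np.pi)-np.pi
    print("shift",d.round(2),"turn",round(np.degrees(t)/5,2),"clock",s["clock"])
E
python3 -c "
from h import *
go(O-60*YJ,225,1.176)"
```

```text
shift [-46.63 -32.51  -0.57] turn 17.68 clock 0.15
```

```bash
python3 -m creep '[[-1,[-4,-3,-0.6],1.4],[-1,[-8,-5.5,-0.6],3],[-1,[-12,-8.4,-0.6],4.6],[-1,[-16,-11.2,-0.6],6.2],[-1,[-20,-14,-0.6],7.8],[-1,[-24,-16.8,-0.6],9.4],[-1,[-28,-19.5,-0.6],11],[-1,[-32,-22.3,-0.6],12.6],[-1,[-36,-25,-0.6],14.2],[-1,[-40,-28,-0.6],15.8],[-1,[-44,-30.7,-0.6],17],[-1,[-46.6,-32.5,-0.6],17.7]]' 30
python3 -c "
from h import *
go(O-60*YJ,225,1.176)"
```

```text
clock: 1.35
eef_pos: [518.2, 11.2, 225.2]
eef_rot: [-3.141, 0.0, 1.168]
wrist_force: [-0.7, 0.1, -0.2]
finger_gap: 1.9
finger_force: 0.0
shift [ 0.19 -0.17  0.02] turn -0.09 clock 1.35
```

Run:
```python
from h import *
W=manip.camera_params("wrist");im=manip.camera("wrist")[:,:,::-1]
cv2.imwrite("pics/w1.png",im);print(W,manip.read_state()["eef_pos"])
```

```text
{'fovy': 65.70646984690485, 'cx': 318.3512772563951, 'cy': 203.4751148070472, 'origin': array([548.47359896,  81.88998497, 391.30796879]), 'attitude': array([ 2.87098270e+00,  4.78382112e-04, -4.01849898e-01])} [519.49746825   8.77659863 224.92445274]
```

View pics/w1.png

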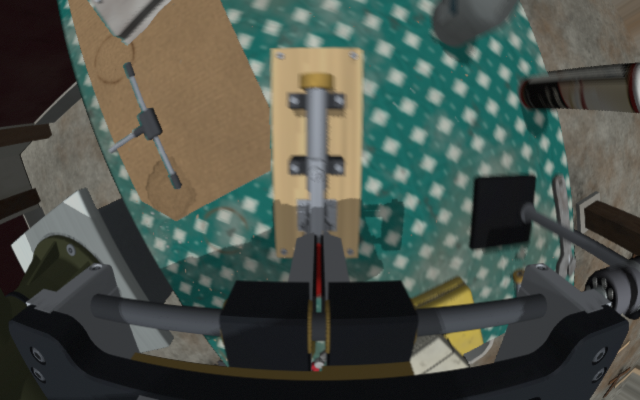

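The wrist view shows the jig from close up, with board corners at (272,49), (363,48), (276,258) and (361,258). The collar end is at (317,73), and the red handle is seen straight behind the fingers at (318,270), so it is lined up sideways.

Run:
```python
from h import *
W=manip.camera_params("wrist")
c=np.array([plane(W,*p,15,True)[:2] for p in((272,49),(363,48),(361,258),(276,258))])
print(c.round(1),np.linalg.norm(c-np.roll(c,1,0),axis=1))
y=(c[0]+c[1]-c[2]-c[3]);y/=np.linalg.norm(y);print("y dir",np.arctan2(y[1],y[0]))
print("origin",(c.mean(0)+30*y))
for p in((317,73),(317,92),(317,150)): print("axle",plane(W,*p,61,True))
print("cam base",[plane(W,*p,14,True)[:2].round(1) for p in((474,178),(536,177),(532,246),(471,248))])
```

```text
[[ 533.7  182.8]
 [ 634.8  140.6]
 [ 531.4 -109.4]
 [ 426.1  -64.1]] [269.37227431 109.55166157 270.58049988 114.63412376]
y dir 1.1693052476473
origin [543.21768414  65.09866206]
axle [568.42365198 125.88545276  61.        ]
axle [560.30804258 107.01315738  61.        ]
axle [535.80086607  50.07944699  61.        ]
cam base [array([716. , -67.1]), array([ 821.6, -107. ]), array([ 794.2, -216.3]), array([ 685.6, -165.9])]
```

```bash
python3 -m creep '[[-1,[-0.8,-0.1,3],0],[-1,[-1.8,-0.1,6],0],[-1,[-2.8,-0.1,6.1],0],[-1,[-3.8,-0.1,6.1],0],[-1,[-4.6,-0.1,6.1],0],[-1,[-5.4,-0.1,6.2],0],[-1,[-6.3,-0.1,6.4],0],[-1,[-7.2,-0.1,6.7],0],[-1,[-8.1,-0.1,7.1],0],[-1,[-9,-0.1,7.7],0],[-1,[-9.9,-0.1,8.5],0],[-1,[-10.6,-0.1,9.2],0]]'
python3 -m creep '[[-1,[-0.2,0,0.2],0],[-1,[-0.2,0,0.2],0]]'
python3 - <<'E'
from h import *
a=manip.camera("top")[150:250,270:350,::-1];b=manip.camera("side")[165:245,275:355,::-1]
cv2.imwrite("pics/h1.png",np.hstack([cv2.resize(a,(400,500)),cv2.resize(b,(400,500))]))
E
```

```text
clock: 2.6
eef_pos: [476.1, -83.9, 134.9]
eef_rot: [3.138, -0.001, 1.174]
wrist_force: [1.2, 4.3, 2.7]
finger_gap: 0.4
finger_force: 2.6
clock: 2.8
eef_pos: [475.0, -85.6, 131.9]
eef_rot: [3.14, 0.0, 1.174]
wrist_force: [2.0, 0.5, 2.2]
finger_gap: 0.3
finger_force: 1.3
```

View pics/h1.png

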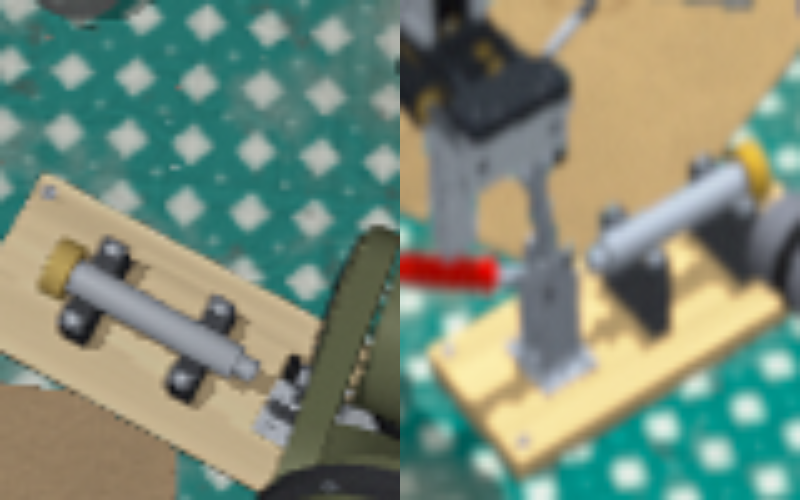

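The handle lies well back, the bar is upright, and the axle is still seated. Geometry gives about 1.03 rad. I'll nudge it a little further, then back off and go up.

```bash
python3 -m creep '[[-1,[-0.3,0,0.2],0],[-1,[-0.5,0,0.3],0],[-1,[-0.5,0,0.3],0],[-1,[0.3,0,0],0],[-1,[0.3,0,-2],0],[1,[0.3,0,-6],0],[1,[0.3,0,-10],0],[1,[2,0,-12],0],[1,[6,0,-12],0],[1,[10,0,-12],0]]'
python3 - <<'E'
from h import *
W=manip.camera_params("wrist");im=manip.camera("wrist");h=cv2.cvtColor(np.ascontiguousarray(im),cv2.COLOR_RGB2HSV)
S=manip.camera_params("side");s=manip.camera("side")
cv2.imwrite("pics/w2.png",im[:,:,::-1])
g=cv2.cvtColor(np.ascontiguousarray(s),cv2.COLOR_RGB2HSV)
m=(((g[...,0]<6)|(g[...,0]>174))&(g[...,1]>180)&(g[...,2]>90)).astype(np.uint8)
n,l,st,ce=cv2.connectedComponentsWithStats(m)
yj=np.array([np.cos(1.17),np.sin(1.17),0]);nrm=np.array([yj[1],-yj[0],0]);o=np.array([542.5,66.5,0])
for i in range(1,n):
    if st[i,4]>15 and 220<ce[i,0]<360 and 150<ce[i,1]<250:
        ys,xs=np.where(l==i)
        for u,v in ((xs.min(),ys[xs==xs.min()].mean()),(xs.max(),ys[xs==xs.max()].mean()),ce[i]):
            p,d=ray(S,u,v);q=p+d*np.dot(o-p,nrm)/np.dot(d,nrm)
            print(st[i],u,v,"jig y,z",(q-o)@yj,q[2],"angle",np.arctan2(-((q-o)@yj+112),q[2]-70))
go(np.array([542.5,66.5]),200,1.17)
E
```

```text
clock: 3.9
eef_pos: [513.5, 8.0, 252.1]
eef_rot: [3.141, 0.0, 1.173]
wrist_force: [0.4, 0.2, 0.1]
finger_gap: 37.0
finger_force: 0.0
[274 207  20   5  67] 274 209.0 jig y,z -209.9673009873772 122.60676326445684 angle 1.078001966110416
[274 207  20   5  67] 293 209.0 jig y,z -144.4207226627067 90.55428617359553 angle 1.0057612080644118
[274 207  20   5  67] 283.8059701492537 209.1492537313433 jig y,z -176.71735088847691 105.75962385988316 angle 1.0659968395275727
shift [6.3 0.5 5.1] turn 0.09 clock 4.0
```

View pics/w2.png

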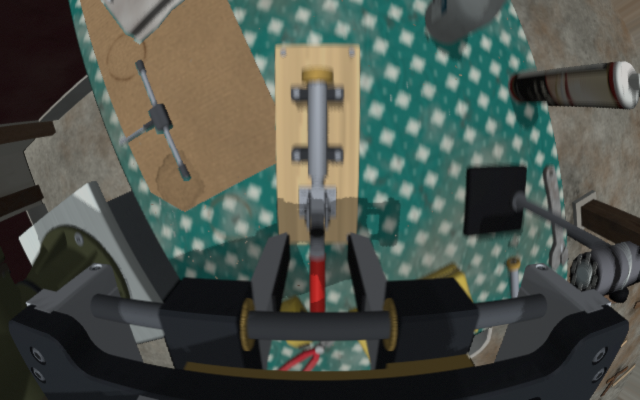

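The handle reads about 1.07 rad, which is open. The wrist view shows the axle seated, centred on column 317. Next I go over it and down.

```bash
python3 -m creep '[[1,[3,0.2,2],0],[1,[6.3,0.5,5],0],[1,[6.3,0.5,8],0],[1,[6.3,0.5,11],0],[1,[6.3,0.5,14],0],[1,[6.3,0.5,16.5],0],[1,[6.3,0.5,18],0],[1,[6.3,0.5,19],0],[1,[6.3,0.5,19.4],0],[1,[6.3,0.5,19.4],0]]' 45
python3 -m creep '[[-1,[0,0,0],0],[-1,[0,0,0],0],[-1,[0,0,0],0],[-1,[0,0,0],0],[-1,[0,0,0],0],[-1,[0,0,0],0],[-1,[0,0,0],0],[-1,[0,0,0],0]]'
```

```text
clock: 5.0
eef_pos: [542.2, 63.0, 57.5]
eef_rot: [-3.141, 0.0, 1.174]
wrist_force: [0.2, 0.2, 1.3]
finger_gap: 94.0
finger_force: 0.0
clock: 5.8
eef_pos: [542.0, 63.2, 57.4]
eef_rot: [-3.141, 0.0, 1.174]
wrist_force: [-16.4, 6.8, 6.9]
finger_gap: 33.6
finger_force: 9.5
```

```bash
python3 -m creep '[[-1,[0,0,0],0],[-1,[0,0,0],0]]'
python3 - <<'E'
from h import *
W=manip.camera_params("wrist");cv2.imwrite("pics/w3.png",manip.camera("wrist")[:,:,::-1]);print(manip.read_state())
E
```

```text
clock: 6.0
eef_pos: [536.6, 65.4, 56.6]
eef_rot: [-3.127, 0.003, 1.174]
wrist_force: [-43.5, 16.5, 25.9]
finger_gap: 20.8
finger_force: 45.0
{'clock': 6.05, 'joints': array([0.05179851, 0.47838639, 1.68714167, 0.00440377, 0.99072798,
       0.44550897]), 'qd': array([ 0.00107317, -0.00255018,  0.00150446, -0.00197124, -0.00344189,
        0.00177119]), 'effort': array([-11.83332592, -49.56045985, -42.16094613,  -4.02629837,
       -10.50006777,  -0.05085573]), 'eef_pos': array([536.59829205,  65.41559517,  56.5674901 ]), 'eef_rot': array([-3.12678460e+00,  3.02879699e-03,  1.17466766e+00]), 'wrist_force': array([-41.19665995,  16.72625204,  25.61724497]), 'moment': array([ 3.10907591,  7.85771191, -0.09886329]), 'finger_force': 45.012375712394714, 'finger_gap': 21.253906931500268}
```

View pics/w3.png

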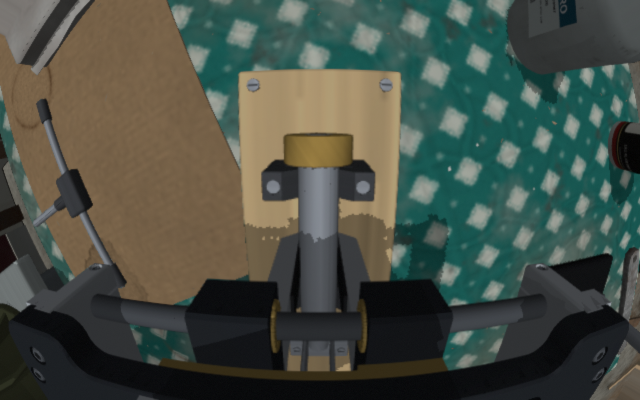

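The arm was pushed about 6 mm sideways, so the command was off-centre. I'll relieve that before lifting.

```bash
python3 -m creep '[[-1,[0,-0.2,0],0],[-1,[0,-0.4,0],0],[-1,[0,-0.6,0],0],[-1,[0,-0.6,0],0]]'
```

```text
clock: 6.45
eef_pos: [536.5, 65.5, 57.3]
eef_rot: [-3.141, 0.0, 1.174]
wrist_force: [-1.3, -0.3, -2.5]
finger_gap: 20.9
finger_force: 45.0
```

The side forces are gone. Now I lift.

```bash
python3 -m creep '[[-1,[0,0,-1],0],[-1,[0,0,-3],0],[-1,[0,0,-6],0],[-1,[0,0,-9],0],[-1,[0,0,-12],0],[-1,[0,0,-15],0],[-1,[0,0,-17],0],[-1,[0,0,-18],0],[-1,[0,0,-18],0],[-1,[0,0,-18],0]]'
python3 -c "
from h import *
go(np.array([519,-55]),237,-0.32)"
```

```text
clock: 7.45
eef_pos: [536.4, 65.4, 236.4]
eef_rot: [-3.14, 0.001, 1.174]
wrist_force: [-0.2, 0.5, -4.8]
finger_gap: 21.0
finger_force: 45.0
shift [-11.78   3.05  -0.05] turn 17.12 clock 7.45
```

```bash
python3 -m creep '[[-1,[-0.5,0.1,0],0.7],[-1,[-1.5,0.4,0],2.1],[-1,[-2.6,0.7,0],3.6],[-1,[-3.7,1,0],5.1],[-1,[-4.8,1.2,0],6.6],[-1,[-5.9,1.5,0],8.1],[-1,[-7,1.8,0],9.6],[-1,[-8,2.1,0],11.1],[-1,[-9,2.3,0],12.6],[-1,[-10,2.6,0],14.1],[-1,[-11,2.8,0],15.6],[-1,[-11.8,3,0],16.6]]'
python3 -m creep '[[-1,[0,0,0],0.5],[-1,[0,0,0],0.5],[-1,[0,0,0],0.5]]'
python3 - <<'E'
from h import *
for n in("side","top"): cv2.imwrite(f"pics/{n}2.png",manip.camera(n)[:,:,::-1])
t=cv2.imread("pics/top2.png");s=cv2.imread("pics/side2.png")
cv2.imwrite("pics/c.png",np.hstack([cv2.resize(t[90:240,310:410],None,fx=4,fy=4,interpolation=3),cv2.resize(s[135:285,290:390],None,fx=4,fy=4,interpolation=3)]))
E
```

```text
clock: 8.65
eef_pos: [518.2, -55.4, 236.0]
eef_rot: [3.141, 0.002, -0.28]
wrist_force: [0.3, 0.8, -3.7]
finger_gap: 20.6
finger_force: 45.0
clock: 8.95
eef_pos: [518.5, -54.8, 236.6]
eef_rot: [3.141, 0.002, -0.317]
wrist_force: [-0.0, -0.0, -3.5]
finger_gap: 20.7
finger_force: 45.0
```

View pics/c.png

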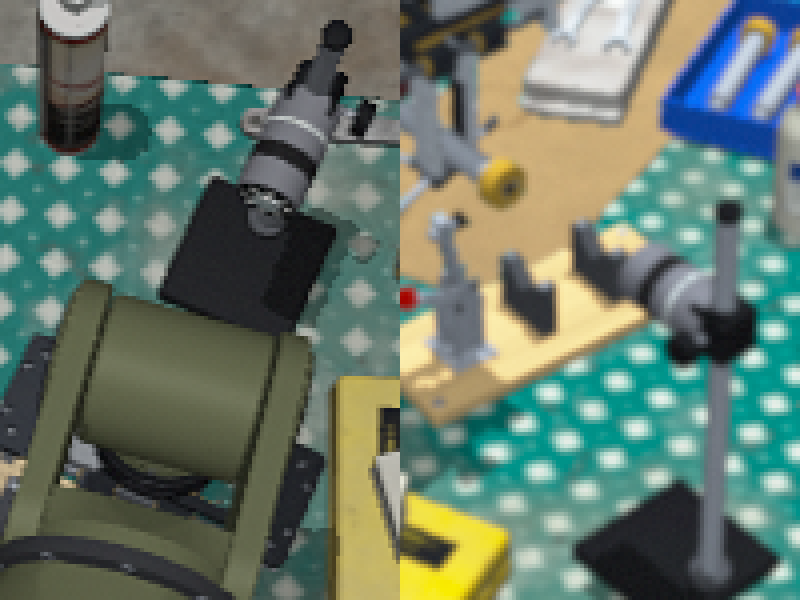

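The axle is held level with its face visible in the side crop at (509,184). The barrel front is at top-crop (273,191) and side-crop (627,268), and its light ring is at (301,124) and (687,292).

Run:
```python
from h import *
T=manip.camera_params("top");S=manip.camera_params("side");st=manip.read_state()
t=lambda u,v:((u+.5)/4-.5+310,(v+.5)/4-.5+90); s=lambda u,v:((u-400+.5)/4-.5+290,(v+.5)/4-.5+135)
f=R.from_euler('xyz',st["eef_rot"]).apply([62,0,-5])+st["eef_pos"]
F=200/np.tan(np.radians(S["fovy"])/2); c=att(S).T@(f-S["origin"]);px=c[:2]/c[2]*F+[S["cx"],S["cy"]]
print("face pred",f,"px crop",(px-[290,135]+.5)*4-.5+[400,0])
for n,p,q in(("front",(273,191),(627,268)),("ring",(301,124),(687,292)),("coltop",(337,34),(728,210))): print(n,two(ray(T,*t(*p)),ray(S,*s(*q))))
d=np.array([np.cos(.32),-np.sin(.32),0]);n=np.array([d[1],-d[0],0]);o=np.array([753.5,-133,0])
for p in((273,191),(301,124)):
    a,r=ray(T,*t(*p)); q=a+r*np.dot(o-45*d-a,d)/np.dot(r,d); print("top ray at lens plane",q)
for q in((627,268),(655,280),(687,292)):
    a,r=ray(S,*s(*q)); h=a+r*np.dot(o-a,n)/np.dot(r,n); print("side ray in stand plane: along",(h-o)@d,"z",h[2])
```

```text
face pred [577.59402535 -74.10205624 241.91969923] px crop [502.22023461 178.38283977]
front (array([ 713.19721491, -124.71692193,  252.04787504]), np.float64(11.379220301926097))
ring (array([ 760.28579837, -136.59417512,  258.29314635]), np.float64(5.035682303236794))
coltop (array([ 786.75011368, -143.00608595,  336.77270772]), np.float64(0.4448497940686268))
top ray at lens plane [ 710.62929905 -119.31255574  270.57044058]
top ray at lens plane [ 710.17936058 -120.67028917  376.20034937]
side ray in stand plane: along -54.11752279935496 z 239.62442319896832
side ray in stand plane: along -26.99386130529527 z 245.71192712394202
side ray in stand plane: along 2.9257022845801197 z 253.8230825111491
```

Run:
```python
from h import *
S=manip.camera_params("side");im=cv2.imread("pics/side2.png");T=manip.camera_params("top");tm=cv2.imread("pics/top2.png")
d=np.array([np.cos(.32),-np.sin(.32),0]);o=np.array([753.5,-133,247.])
def proj(P,x):
    F=200/np.tan(np.radians(P["fovy"])/2);c=att(P).T@(x-P["origin"]);return c[:2]/c[2]*F+[P["cx"],P["cy"]]
for nm,P,I in(("side",S,im),("top",T,tm)):
  h=cv2.cvtColor(I,cv2.COLOR_BGR2HSV)
  for a in(-40,-30,-20,-10,0,10):
    p=proj(P,o+a*d);e=proj(P,o+(a+1)*d)-p;e/=np.linalg.norm(e);n=np.array([-e[1],e[0]]);n*=np.sign(n[1]) if nm=="side" else 1
    k=np.arange(-13,14);q=(p+k[:,None]*n).astype(np.float32)
    v=cv2.remap(h,q[:,0].copy(),q[:,1].copy(),cv2.INTER_LINEAR)[:,0]
    print(nm,a,p.round(1),"px/mm",round(np.linalg.norm(proj(P,o+a*d+[0,0,1])-p),3));print(" S",*v[:,1]);print(" V",*v[:,2])
```

```text
side -40 [350.  201.9] px/mm 0.298
 S 132 131 126 114 93 61 35 27 26 27 27 27 26 30 28 27 27 26 26 28 22 35 67 91 101 101 96
 V 154 153 149 149 153 154 159 164 165 163 160 155 148 144 134 125 114 107 97 87 78 85 112 147 191 219 235
side -30 [352.6 203.7] px/mm 0.299
 S 49 65 90 100 86 53 30 25 25 25 19 15 23 22 23 23 16 13 21 24 33 75 97 93 88 86 88
 V 203 184 166 158 154 146 132 106 83 66 57 49 48 50 45 44 36 39 43 52 75 136 211 242 246 247 247
side -20 [355.2 205.5] px/mm 0.299
 S 48 88 126 142 131 97 41 23 28 26 28 28 27 26 28 27 27 27 26 30 47 93 102 99 102 99 87
 V 208 181 160 151 139 99 81 94 117 132 145 145 142 138 133 123 107 97 80 63 68 132 208 220 203 179 152
side -10 [357.9 207.3] px/mm 0.3
 S 127 125 117 124 111 62 32 25 25 23 24 23 22 23 23 22 21 23 26 25 25 20 42 65 91 134 151
 V 160 161 163 161 150 143 154 172 181 181 189 194 190 191 186 176 159 139 117 101 84 87 125 145 145 141 151
side 0 [360.5 209.1] px/mm 0.301
 S 71 83 102 97 64 35 24 23 25 26 26 27 26 27 27 27 27 27 26 24 21 23 35 55 98 173 245
 V 138 147 158 172 184 188 191 188 177 170 166 163 157 151 144 136 12
[... 879 characters left out ...]
7 123 119 113 107 89 63 97 156 164 159 155 144
top -10 [381.7 128.9] px/mm 0.159
 S 169 173 143 101 84 56 28 16 3 15 8 14 21 17 13 13 13 18 2 15 52 31 28 26 26 27 28
 V 111 110 102 115 90 35 26 29 29 34 36 35 34 32 33 32 30 29 27 23 19 99 135 139 134 132 129
top 0 [383.1 125.5] px/mm 0.162
 S 17 12 9 7 2 16 16 15 18 18 18 17 14 19 16 16 16 16 16 14 17 24 39 40 40 42 44
 V 126 119 120 133 111 96 106 115 123 130 111 113 119 116 126 115 115 112 108 97 79 94 126 130 128 126 127
top 10 [384.6 122.2] px/mm 0.165
 S 16 7 5 4 6 10 11 15 14 17 18 16 16 16 16 17 16 17 13 9 9 15 28 38 40 42 48
 V 148 145 137 129 124 157 146 126 110 128 125 126 129 126 127 121 123 120 121 133 114 118 146 126 130 131 127
```

The barrel edges in both views fit a lens axis at z≈246 passing about (711,-118). Next I check where the collar really is in the hand.

```bash
cat > col.py <<'E'
from h import *
S=manip.camera_params("side");st=manip.read_state();I=np.ascontiguousarray(manip.camera("side"))
F=200/np.tan(np.radians(S["fovy"])/2);A=att(S)
def proj(x): c=A.T@(x-S["origin"]);return c[:2]/c[2]*F+[S["cx"],S["cy"]]
Rt=R.from_euler('xyz',st["eef_rot"])
w=lambda a,z:Rt.apply([a,0,-z])+st["eef_pos"]
h=cv2.cvtColor(I,cv2.COLOR_RGB2HSV)
p=proj(w(54.5,3.7))
m=cv2.inRange(h,(15,120,60),(30,255,255))
x0,y0=(p-22).astype(int);k=np.zeros_like(m);k[y0:y0+44,x0:x0+44]=m[y0:y0+44,x0:x0+44]
n,l,s,c=cv2.connectedComponentsWithStats(k)
i=min((i for i in range(1,n) if s[i,4]>25),key=lambda i:np.hypot(*(c[i]-p)))
b=s[i];mid=np.array([b[0]+(b[2]-1)/2,b[1]+(b[3]-1)/2])
# projected extent of the collar
th=np.linspace(0,2*np.pi,60)
P=np.array([proj(Rt.apply([a,18*np.cos(t),-3.7+18*np.sin(t)])+st["eef_pos"]) for a in(47,62) for t in th])
print("blob",b,c[i],"mid",mid,"pred box",P.min(0),P.max(0),"pred mid",(P.min(0)+P.max(0))/2)
dl=proj(w(55.5,3.7))-p;dz=proj(w(54.5,4.7))-p
e=mid-(P.min(0)+P.max(0))/2
print("err px",e,"-> along,up mm if all in those:",np.linalg.solve(np.c_[dl,dz],e),dl,dz)
E
python3 col.py
```

```text
blob [310 174  12  13 100] [315.09 180.01] mid [315.5 180. ] pred box [306.89131763 171.54348679] [320.08243967 185.30835066] pred mid [313.48687865 178.42591872]
err px [2.01312135 1.57408128] -> along,up mm if all in those: [ 8.94657992 -0.68366208] [0.22418477 0.15398639] [-0.01087441 -0.28731992]
```

The collar sits about 7 mm further along than nominal, so I allow for it: face at TCP+68.

```bash
python3 -c "
from h import *
go(np.array([570.7,-71.4]),242.5,-0.32)"
```

```text
shift [ 5.46 -0.04 -0.54] turn 0.04 clock 9.1
```

```bash
python3 -m creep '[[-1,[0.4,0,-0.5],0],[-1,[1.2,0,-0.5],0],[-1,[2,0,-0.5],0],[-1,[2.8,0,-0.5],0],[-1,[3.6,0,-0.5],0],[-1,[4.4,0,-0.5],0],[-1,[5,0,-0.5],0],[-1,[5.4,0,-0.5],0],[-1,[5.4,0,-0.5],0],[-1,[5.4,0,-0.5],0]]'
python3 col.py
python3 - <<'E'
from h import *
t=manip.camera("side")[165:245,300:390,::-1];s=manip.camera("wrist")[:,:,::-1]
cv2.imwrite("pics/d.png",np.vstack([cv2.resize(t[10:60],(640,355),interpolation=cv2.INTER_CUBIC),s[:240]]))
E
```

```text
clock: 10.1
eef_pos: [570.0, -71.8, 242.4]
eef_rot: [3.142, 0.0, -0.318]
wrist_force: [-1.2, -0.5, -3.5]
finger_gap: 20.8
finger_force: 45.0
blob [322 181  12  13 105] [327.36190476 186.86666667] mid [327.5 187. ] pred box [319.05470659 178.32602473] [332.52444763 192.45124509] pred mid [325.78957711 185.38863491]
err px [1.71042289 1.61136509] -> along,up mm if all in those: [ 7.22723744 -1.52553588] [0.23545898 0.16132015] [-0.00570614 -0.29200629]
```

View pics/d.png

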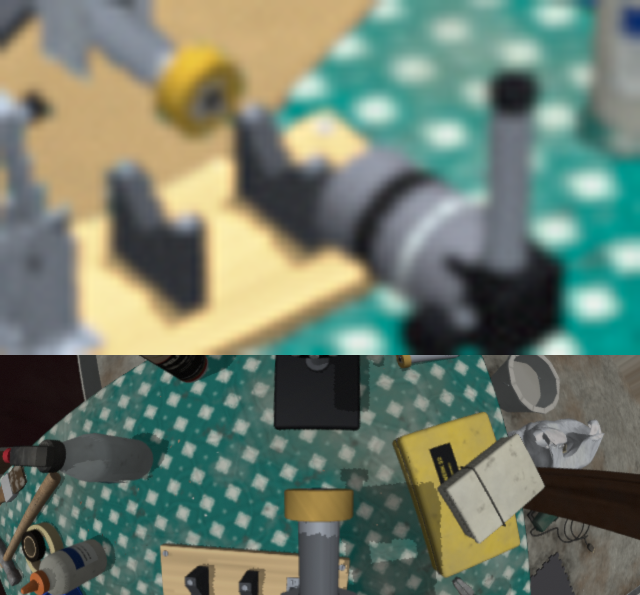

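The side view shows the collar face in line with the barrel axis, about 79 mm from the lens. In the wrist view the collar (column 319) is centred on the stand base (275–360, centre 318) and square to it. I'm handing in.

```bash
python3 -m creep '[[-1,[0,0,0],0],[-1,[0,0,0],0],[-1,[0,0,0],0]]'; python3 -c "
from cell import manip
print(manip.sign_off())"
```

```text
clock: 10.55
eef_pos: [570.0, -71.8, 242.5]
eef_rot: [-3.142, -0.0, -0.318]
wrist_force: [0.2, -0.4, -3.8]
finger_gap: 20.9
finger_force: 45.0
the job is handed in; nothing more can be done
None
```

I handed the job in at 10.55 s with the clamp open (handle about 1.07 rad) and the axle held still, its collar face square to the lens, centred and about 8 cm away by my camera measurements; the sign-off returned no verdict.

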